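Refit the strainer disc and ring nut of a filter housing

ROBOT

A 7-joint arm with a two-finger parallel gripper is mounted at the origin on the work surface. World frame = base frame: x ahead of the robot, y to its left, z up, the work surface at z = 0. Lengths are in m, angles in rad, forces in N, time in s.
With the tool pointing down it reaches from about 0.4 to 0.85 m from the base axis. Payload 10.4 kg.
Tool frame: the origin (TCP) lies between the finger pads; the fingertips stand 14 mm ahead of it and the grasp point (between the pads) lies 5 mm behind it; z points along the fingers, y is the direction in which the jaws open and shut (so a half turn about z gives the same grasp; the last joint's range is limited). The gripper opens to 87 mm and grips with 3 to 60 N. Pads are 19 mm wide; open, the fingers measure 117 mm over their backs; the gripper's body (75 mm by 190 mm) begins 51 mm behind the grasp point.
Start: joints at [-0.023, 0.332, -0.065, 1.46, 0.022, 1.35, -0.088], TCP at [0.625, 0, 0.237] pointing down, gripper open.
Joint ranges: [-2.6, 2.6], [-0.5, 2.12], [-1.47, 1.34], [0.16, 2.42], [-1.27, 4.41], [0.06, 2.06], [-2.6, 2.6]. Speed limits (rad/s): [2.22, 2.22, 2.79, 2.79, 3.14, 3.14, 3.14].

INTERFACE

Orientations are given as a unit quaternion [x, y, z, w].
In Python, from bench import readout, camera, calibration, order gives the robot as it stands.
- The arm moves only by the tool apply_moves, never from a script. Its argument "deltas" is a list of rows, each an object with "translation": the shift along the world's x, y, z in m, a list of three; "turn": the turn, a rotation vector about the world's x, y, z in rad, a list of three; "hand": the finger opening in m, from 0 to 0.087. A call has 1 to 5 rows; each row shifts and turns the pose as measured when the row begins; what a row does not reach is not made up. A row lasts 1/10 s, in which the tool goes at most 50 mm and 8.59 degrees, less where a joint would pass 70% of its speed; a pose out of reach is approached as far as the arm can. A call with a gripper value outside its range is refused whole. The fingers move at their own pace and stop on an object; "newtons" is the grip in N (left out, the last holds). Time passes only in rows, so rows that do not move let the fingers close. It gives the time, the measured TCP pose, the force and the opening at its end, in the units of the state.
- readout.read_state(): the state, without advancing time (a new reading comes with each control period).
- camera(name): name is "scene" or "side" or "wrist"; returns the picture (420x560x3 uint8, red, green, blue); there is no depth.
- calibration(name): a dict with "fx", "fy", "cx", "cy" (pixels), "extrinsics" (4x4, takes a point from world to camera coordinates). Camera axes: x right, y down, z forward; pixel columns grow to the right and rows downward; lengths in m; the calibration is good to about 2 mm. A picture is of the moment at which its call begins: read the wrist's pose just before it. calibration takes no time and is no camera call; for the wrist camera it gives the pose at the moment of the call.
- order.close_job(): hands the job in, once; it reports no verdict.
The state is a dict: "time": time; "joint_positions": joint angles; "joint_vel": joint speeds; "joint_torque": joint torques, N m; "ee_pos": TCP position; "eef_rot": TCP orientation; "ft_force": force on the tool from outside, world axes, zero at the start; "torque": the same for the moment, N m; "width": finger opening in m.
Only numpy, scipy, OpenCV 4.12 (cv2) and the standard library are available. Lean on these libraries where they do the work, as an engineer would, in place of code of your own. Each camera call takes 0.05 s, during which the arm holds its last target. There are 200 camera calls.

TASK

Reassemble the filter housing clamped in the blue vice: seat the brass strainer disc (red knob up) in its mouth, then put the steel hexagonal ring over it, yellow-dotted face up, feel for where the thread starts, and gently press and screw it clockwise against the spring until it stops fully home, and let go. Do not force or ram anything, do not lean on the vice or housing with the gripper, and leave the other things on the bench where they are.

Things in the scene. Friction and masses are not known exactly. Their poses are not given: they have to be found in the camera images.
- mouth (a point): Centre of the mouth's rim, atop the aluminium filter housing held upright in the blue bench vice (fixed, 200 mm above the bench). z up; x along the vice's screw, away from its handle. Neck round the mouth: 44 mm outer, 36 mm inner diameter, slightly stepped at the rim. The vice's jaws (120 mm wide along y) end 54 mm below the rim; the housing below the neck is 48 mm thick.
- spring (a point): Centre of the rubber-faced spring seat inside the mouth, at rest 4.7 mm below the rim. It can be pressed 7.5 mm deeper: 2.4 N to start it, then 1.2 N per mm. The disc sits on it; seated, the disc's top face stands 5.3 mm above the rim until the ring presses it down.
- thread (a point): On the neck's axis, at the top of the thread, 4 mm below the rim; axes as mouth. Outside the neck are 3 brass-coloured ridges, 54 mm in diameter, 4 mm thick, each 92 deg long, going down clockwise (from above) 0.064 mm per deg. Between them: 3 gaps of 28 deg, 120 deg apart. The middle of one gap is at the x axis give or take 26 deg: it varies, is not measured, and must be felt or seen.
- strainer: Brass strainer disc, 34 mm in diameter, 10 mm thick, lower edge bevelled, ten dark holes, with an upright red knob 12 mm in diameter and 16 mm tall on top (26 mm in all), about 60 g. Origin at the centre of its underside, z up. Lies on the bench.
- ring: Bright steel hexagonal ring nut, 66 mm across flats, 23 mm high, about 160 g, lying on the bench, dots up; 24 mm hole in the top. Origin at the centre of its underside, z up; flats face 0, 60, 120.. deg from its x axis. The inside of its top, 18 mm above its underside, bears on the disc. It may be let go and gripped anew between turns; the thread holds it against the spring.
- lugs (a point): Middle of the circle of the ring's three inward lugs, 2 mm above its underside (the lugs' underside); axes as the ring's. Lugs at 0, 120, 240 deg from x, under the yellow dots, 17 deg wide, 5 mm thick; they leave a 47 mm circle clear and slide down round the neck. They drop through the gaps; a clockwise turn of about 50 deg from mid-gap, under the ridges, brings them to stops (home).
- top (a point): Centre of the ring's top face, 23 mm above its underside. Height above the rim: 11 to 17 mm with the lugs on the ridges; 10 mm once dropped in the gaps, resting on the disc (then press about 2 mm further, 5 to 8 N, to turn the lugs under the ridges); about 6 mm home against the stops. Turning takes under 0.2 N m until the stops; 0.35 N m there is tight; near 0.6 the neck slips round.
- blank: Grey plastic disc of the strainer's size and shape with a grey knob: not needed, leave it alone. Origin at the centre of its underside.
- spanner: Steel spanner lying on the bench, to be left alone. Origin at its middle, x along its length.
- oil: Green can, 66 mm in diameter and 100 mm tall, standing on the bench, to be left alone. Origin at the centre of its underside.
- socket: Steel socket, 30 mm in diameter and 38 mm tall, standing on the bench, to be left alone. Origin at the centre of its underside.
Things that resemble listed ones, but are neither listed nor needed, are in the scene too. What is shaped like the ring but orange or turquoise is not meant.

How it is judged:
By the outcome, as a careful person would: the job done as asked, in the order asked, and still so for the second after the job is handed in, with the robot touching nothing.
It also fails if it takes over 72 s, if anything falls off the work surface, if the arm or the gripper's body presses on something with over 40 N, if the wrist force passes 120 N, or if a joint passes its speed limit or range.

## Working session

There is one attempt and no reset: what is moved stays moved. The work goes in short steps, Python scripts to look and compute and a tool call to move; the robot and the scene stay as the last step left them, time stands still between calls to the robot, and variables do not carry over. Pictures are saved under pics/ and viewed, about 8 in all and at most 12, crops included, and the job is handed in when it is done.

Besides the shell and the picture viewer there is one more tool, called after "Request:" as name(argument=value, ...) on one line, values as JSON. apply_moves: Moves the arm, as the interface text tells. Its arguments: {"type":"object","properties":{"deltas":{"type":"array","items":{"type":"object","properties":{"translation":{"type":"array","items":{"type":"number"}},"turn":{"type":"array","items":{"type":"number"}},"hand":{"type":"number"}}}},"newtons":{"type":"number"}},"required":["deltas"]}

```bash
ls; mkdir -p pics
cat > h.py <<'E'
import numpy as np, cv2
from bench import readout, camera, calibration, order
def snap(n,f):
    c=calibration(n); im=camera(n); cv2.imwrite(f'pics/{f}.png',im[:,:,::-1]); np.savez(f'pics/{f}.npz',E=c['extrinsics'],k=[c['fx'],c['fy'],c['cx'],c['cy']]); return im
def ray(f,u,v):
    d=np.load(f'pics/{f}.npz');E=d['E'];fx,fy,cx,cy=d['k'];R=E[:3,:3]
    return -R.T@E[:3,3], R.T@np.array([(u-cx)/fx,(v-cy)/fy,1])
def onz(f,u,v,z):
    o,r=ray(f,u,v); return (o+r*(z-o[2])/r[2]).round(4)
def proj(f,p):
    d=np.load(f'pics/{f}.npz');E=d['E'];fx,fy,cx,cy=d['k'];q=E[:3,:3]@np.array(p)+E[:3,3]
    return np.array([fx*q[0]/q[2]+cx,fy*q[1]/q[2]+cy]).round(1)
E
python3 - <<'E'
from h import *
a=snap('scene','s0');b=snap('side','d0');c=snap('wrist','w0')
print(readout.read_state())
cv2.imwrite('pics/all0.png',cv2.resize(np.vstack([np.hstack([a,b])]),(1120,420))[:,:,::-1])
for f in('s0','d0','w0'):print(f,ray(f,280,210),np.load(f'pics/{f}.npz')['k'])
E
```

```text
pics
{'time': 0.15, 'joint_positions': array([-0.02263159,  0.33266659, -0.06468683,  1.46073541,  0.02159265,
        1.34989395, -0.08850592]), 'joint_vel': array([-0.00058544, -0.00012783, -0.00105557, -0.00346098,  0.0001939 ,
       -0.00136732, -0.00051966]), 'joint_torque': array([ 1.82067095e-03, -6.23630190e+01,  2.54254905e-02, -3.90143681e+01,
       -6.11935230e-02,  3.71907104e-02, -1.53469024e-06]), 'ee_pos': array([6.24729786e-01, 1.50276242e-05, 2.35980408e-01]), 'eef_rot': array([ 7.07096705e-01,  7.07116677e-01, -3.70766757e-04, -3.41724513e-04]), 'ft_force': array([-0.80546272, -0.09129009,  0.24902307]), 'torque': array([ 0.0211842 , -0.04628356, -0.01963114]), 'width': 0.08708382809986626}
s0 (array([ 1.10159713, -0.38056918,  1.03549936]), array([-0.48209323,  0.33970776, -0.80763409])) [461.48780819 461.48780819 277.8234127  206.25569425]
d0 (array([0.1958817 , 0.92999266, 0.84877254]), array([ 0.29711625, -0.75041816, -0.59048297])) [467.58817727 467.58817727 276.21599505 211.48855753]
w0 (array([0.62452924, 0.08255605, 0.38316533]), array([-0.00413664, -0.30301607, -0.95298909])) [371.76873495 371.76873495 280.93906171 208.43696571]
```

View pics/s0.png

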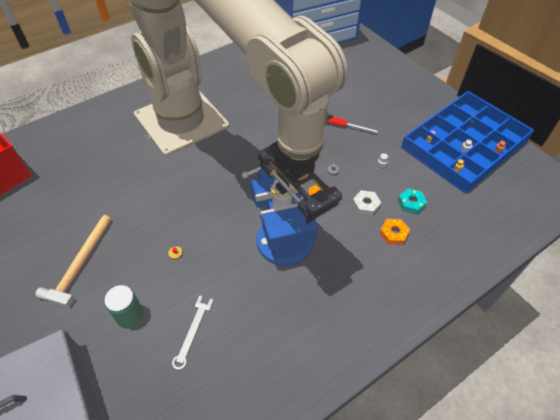

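View pics/d0.png

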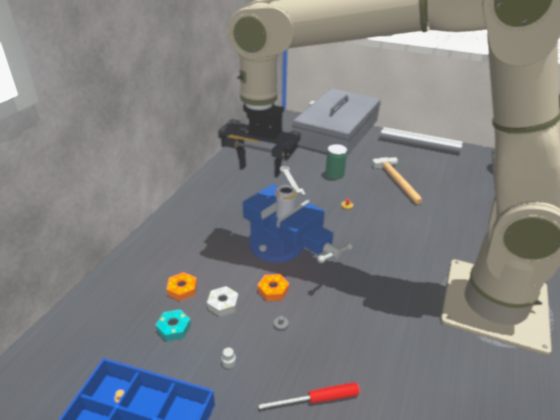

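Scene picture: the strainer (brass, red knob) is at scene (175,252) and side (347,204). The steel ring is at scene (367,201) and side (222,300). The housing mouth is under the gripper, at side (287,190).
Lookalikes:
- Ring: orange at scene (395,231), turquoise at (413,200), and another orange at side (273,287).
- Disc: grey/white knobbed pieces at scene (383,158), plus small items in the blue tray.

I choose by colour and locate these from both views.

Run:
```python
from h import *
print('strainer knob',onz('s0',175,250,.02),onz('d0',347,203,.02))
print('ring',onz('s0',367,201,.02),onz('d0',222,300,.02))
print('mouth side',onz('d0',287,189,.2),'handle',onz('d0',340,252,.1), 'orange2',onz('d0',273,287,.02),onz('s0',395,231,.02),'turq',onz('s0',413,200,.02),onz('d0',173,324,.02),'gauge',onz('d0',281,323,.0), 'blank',onz('d0',228,357,.02))
a=cv2.imread('pics/s0.png');b=cv2.imread('pics/d0.png');w=cv2.imread('pics/w0.png')
def c(i,u,v,r,s=266): return cv2.resize(i[v-r:v+r,u-r:u+r],(s,s),interpolation=cv2.INTER_CUBIC)
t=np.hstack([c(a,175,252,20),c(a,367,201,26),c(b,287,205,40)])
cv2.imwrite('pics/c1.png',np.vstack([t,cv2.resize(w,(426,320)) if 0 else cv2.copyMakeBorder(cv2.resize(w,(426,320)),0,0,0,798-426,0)]))
```

```text
strainer knob [ 0.4456 -0.2468  0.02  ] [ 0.438  -0.2396  0.02  ]
ring [0.6077 0.2615 0.02  ] [0.6017 0.2665 0.02  ]
mouth side [0.5401 0.0161 0.2   ] handle [0.3741 0.0794 0.1   ] orange2 [0.5073 0.1792 0.02  ] [0.7248 0.2559 0.02  ] turq [0.6778 0.3682 0.02  ] [0.6684 0.374  0.02  ] gauge [0.4528 0.2597 0.    ] blank [0.5146 0.4036 0.02  ]
```

View pics/c1.png

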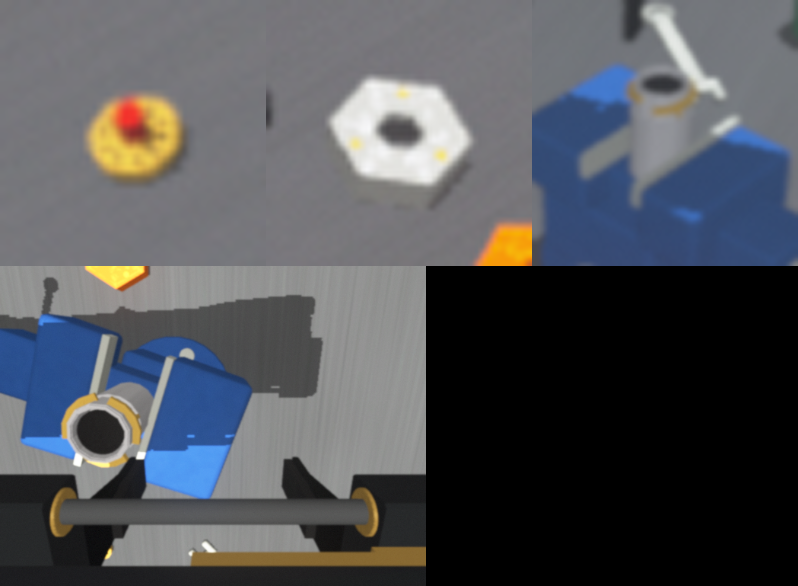

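Crops confirm the strainer (brass, holes, red knob) and the ring (white steel with yellow dots at about 90, -30 and 210° in the image). The wrist view shows the mouth at about (131,218) full-res, with brass ridges and grey gaps. I'll measure the mouth and the gaps from it.

```bash
cat >> h.py <<'E'
def ell(f,mask):
    cs,_=cv2.findContours(mask.astype(np.uint8),cv2.RETR_EXTERNAL,cv2.CHAIN_APPROX_NONE); c=max(cs,key=cv2.contourArea)
    return cv2.fitEllipse(c), c
E
python3 - <<'E'
from h import *
im=cv2.imread('pics/w0.png')
# dark bore
g=im.max(2); m=np.zeros(g.shape,bool); m[170:270,80:190]=(g<90)[170:270,80:190]
m=cv2.morphologyEx(m.astype(np.uint8),cv2.MORPH_OPEN,np.ones((5,5)))
e,c=ell('w0',m); print(e)
P=np.array([onz('w0',*p[0],.2) for p in c]); 
(x,y),r=cv2.minEnclosingCircle(P[:,:2].astype(np.float32)); print('bore',x,y,r, P.mean(0))
hsv=cv2.cvtColor(im,cv2.COLOR_BGR2HSV)
x,y=np.array([x,y])
from collections import Counter
s=''
for a in range(0,360,4):
    v=[]
    for rr in(.025,.0265):
        u=proj('w0',[x+rr*np.cos(np.radians(a)),y+rr*np.sin(np.radians(a)),.196]).round().astype(int)
        v.append(hsv[u[1],u[0]])
    print(a,[tuple(int(q) for q in k) for k in v],end='; ' if a%12 else '\n')
cv2.imwrite('pics/c2.png',cv2.resize(im[150:290,60:240],(770,600),interpolation=cv2.INTER_CUBIC))
E
```

```text
((131.04763793945312, 217.81871032714844), (54.55651092529297, 63.2491569519043), 121.25787353515625)
bore 0.5462999939918518 0.019500000402331352 0.016260745003819466 [0.54614345 0.01980774 0.2       ]
0 [(21, 158, 204), (20, 153, 168)]
4 [(21, 156, 203), (20, 143, 144)]; 8 [(21, 159, 202), (20, 143, 144)]; 12 [(21, 159, 191), (19, 119, 146)]
16 [(21, 160, 203), (19, 108, 146)]; 20 [(21, 159, 200), (20, 143, 136)]; 24 [(20, 159, 197), (20, 155, 150)]
28 [(21, 159, 193), (19, 125, 153)]; 32 [(21, 162, 183), (20, 111, 151)]; 36 [(20, 158, 166), (19, 83, 144)]
40 [(20, 160, 169), (18, 52, 153)]; 44 [(21, 163, 178), (19, 56, 167)]; 48 [(21, 159, 189), (19, 80, 166)]
52 [(20, 157, 169), (20, 54, 166)]; 56 [(20, 155, 160), (20, 37, 164)]; 60 [(21, 148, 155), (16, 26, 166)]
64 [(20, 155, 164), (13, 13, 182)]; 68 [(20, 154, 171), (19, 53, 168)]; 72 [(19, 50, 179), (13, 10, 185)]
76 [(0, 4, 186), (6, 7, 180)]; 80 [(8, 5, 191), (15, 6, 168)]; 84 [(10, 4, 185), (20, 6, 138)]
88 [(8, 5, 189), (30, 13, 120)]; 92 [(19, 48, 148), (22, 46, 150)]; 96 [(20, 163, 188), (20, 130, 174)]
100 [(21, 160, 2
[... 1656 characters left out ...]
 (21, 159, 209)]; 284 [(21, 160, 205), (21, 163, 206)]; 288 [(21, 166, 204), (21, 152, 205)]
292 [(21, 161, 206), (20, 154, 205)]; 296 [(21, 162, 205), (21, 158, 206)]; 300 [(21, 160, 207), (21, 156, 204)]
304 [(20, 160, 174), (20, 155, 156)]; 308 [(20, 92, 147), (20, 117, 131)]; 312 [(40, 5, 147), (0, 0, 123)]
316 [(0, 0, 148), (90, 2, 143)]; 320 [(0, 0, 145), (60, 2, 145)]; 324 [(0, 0, 145), (70, 5, 150)]
328 [(75, 3, 149), (75, 3, 150)]; 332 [(90, 3, 151), (80, 5, 149)]; 336 [(20, 59, 170), (21, 22, 154)]
340 [(21, 156, 203), (20, 144, 189)]; 344 [(21, 157, 203), (20, 146, 170)]; 348 [(21, 157, 205), (15, 77, 145)]
352 [(21, 157, 205), (16, 67, 153)]; 356 [(21, 157, 205), (20, 138, 164)];
```

View pics/c2.png

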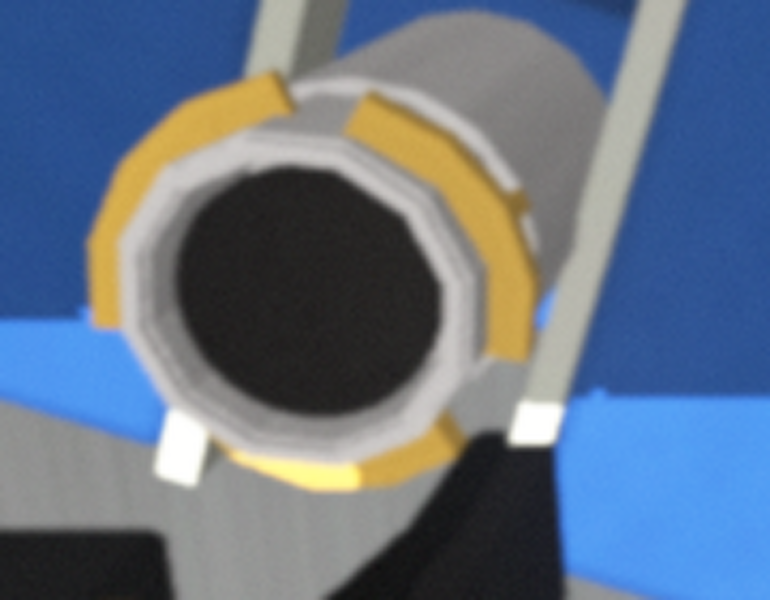

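Request:
apply_moves(deltas=[{"translation": [-0.04,-0.05,0.02],"turn": [0,0,0],"hand": 0.05},{"translation": [-0.04,-0.05,0.0],"turn": [0,0,0],"hand": 0.05},{"translation": [-0.04,-0.05,0.0],"turn": [0,0,0],"hand": 0.05},{"translation": [-0.04,-0.05,0.0],"turn": [0,0,0],"hand": 0.05},{"translation": [-0.02,-0.04,-0.02],"turn": [0,0,0],"hand": 0.05}], newtons=10)

```text
time: 0.65
ee_pos: [0.477, -0.1947, 0.231]
eef_rot: [0.703, 0.711, 0.001, -0.001]
ft_force: [1.2, -1.3, 0.3]
width: 0.0556
```

Wrist crop: the ridges are brass. Grey gaps are centred at about 83°, 203° and 323° in world terms, and the mouth is near (0.546,0.019). Next I'll locate the strainer with the wrist camera.

Run:
```python
from h import *
print(readout.read_state()['ee_pos'],readout.read_state()['joint_vel'].round(3))
im=snap('wrist','w1')[:,:,::-1].copy(); h=cv2.cvtColor(im,cv2.COLOR_BGR2HSV)
red=((h[...,0]<8)|(h[...,0]>172))&(h[...,1]>150)&(h[...,2]>80)
br=(h[...,0]>14)&(h[...,0]<32)&(h[...,1]>90)&(h[...,2]>80)
for n,m,z in(('red',red,.026),('brass',br,.01)):
    m=cv2.morphologyEx(m.astype(np.uint8),cv2.MORPH_CLOSE,np.ones((7,7)))
    N,L,S,C=cv2.connectedComponentsWithStats(m)
    for i in range(1,N):
        if S[i,4]>60: print(n,S[i],onz('w1',*C[i],z))
```

```text
[ 0.47698916 -0.19473804  0.2310357 ] [ 0.514  0.012  0.375  0.474 -0.034 -0.468  0.896]
red [241 223  10  13 101] [ 0.4417 -0.2443  0.026 ]
brass [231 209  33  33 755] [ 0.4416 -0.2452  0.01  ]
brass [135 291  26  64 821] [ 0.3224 -0.3672  0.01  ]
brass [402 291  26  64 822] [ 0.6347 -0.3625  0.01  ]
brass [ 174  369  386   25 7970] [ 0.6025 -0.4474  0.01  ]
```

View pics/w1.png

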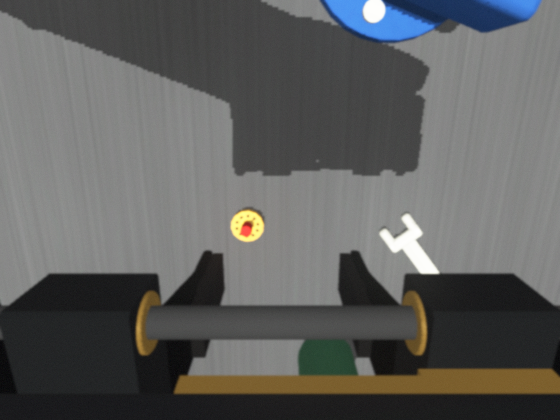

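The strainer sits at about (247,226) in this view, clear of its neighbours: spanner at (405,235), oil can at the bottom. I'm moving above it.

Request:
apply_moves(deltas=[{"translation": [-0.02,-0.03,-0.03],"turn": [0,0,0],"hand": 0.05},{"translation": [-0.01,-0.0,-0.03],"turn": [0,0,0],"hand": 0.05},{"translation": [0,0,-0.03],"turn": [0,0,0],"hand": 0.05},{"translation": [0,0,0],"turn": [0,0,0],"hand": 0.05}])

```text
time: 1.1
ee_pos: [0.4408, -0.2312, 0.1375]
eef_rot: [0.709, 0.706, -0.003, -0.003]
ft_force: [-0.8, -0.2, -0.2]
width: 0.0502
```

```bash
cat >> h.py <<'E'
def blobs(f,im,zr=.026,zb=.01,mn=60):
    h=cv2.cvtColor(im,cv2.COLOR_RGB2HSV)
    red=((h[...,0]<8)|(h[...,0]>172))&(h[...,1]>150)&(h[...,2]>80)
    br=(h[...,0]>14)&(h[...,0]<32)&(h[...,1]>90)&(h[...,2]>80)
    for n,m,z in(('red',red,zr),('brass',br,zb)):
        m=cv2.morphologyEx(m.astype(np.uint8),cv2.MORPH_CLOSE,np.ones((7,7)))
        N,L,S,C=cv2.connectedComponentsWithStats(m)
        for i in range(1,N):
            if S[i,4]>mn: print(n,S[i],onz(f,*C[i],z))
E
python3 - <<'E'
from h import *
s=readout.read_state();print(s['ee_pos'],s['eef_rot'],s['joint_vel'].round(3))
im=snap('wrist','w2'); blobs('w2',im)
print(proj('w2',s['ee_pos']),proj('w2',[*s['ee_pos'][:2],.026]))
E
```

```text
[ 0.44083929 -0.23120722  0.1374598 ] [ 0.70855128  0.70564777 -0.00264214 -0.00305512] [ 0.    -0.044  0.001 -0.054 -0.     0.051 -0.004]
red [277 218  14  20 206] [ 0.4412 -0.2443  0.026 ]
brass [ 262  200   44   44 1288] [ 0.4412 -0.2449  0.01  ]
brass [147 291  24  65 804] [ 0.3318 -0.338   0.01  ]
brass [392 291  24  65 802] [ 0.5454 -0.3374  0.01  ]
brass [ 161  368  399   26 8213] [ 0.5226 -0.4     0.01  ]
[281.8 286.6] [282.8 210.4]
```

Request:
apply_moves(deltas=[{"translation": [0.0005,-0.0136,-0.04],"turn": [0,0,0],"hand": 0.05},{"translation": [0,0,-0.035],"turn": [0,0,0],"hand": 0.05},{"translation": [0,0,-0.015],"turn": [0,0,0],"hand": 0.05},{"translation": [0,0,0],"turn": [0,0,0],"hand": 0.05}])

```text
time: 1.55
ee_pos: [0.4491, -0.2456, 0.0545]
eef_rot: [0.707, 0.707, 0.0, 0.003]
ft_force: [0.7, 0.7, 0.6]
width: 0.05
```

```bash
cat >> h.py <<'E'
from scipy.spatial.transform import Rotation as Ro
def fixrot(s,yaw=0.):
    t=Ro.from_euler('z',yaw)*Ro.from_quat([.5**.5,.5**.5,0,0]); return (t*Ro.from_quat(s['eef_rot']).inv()).as_rotvec().round(4)
E
python3 - <<'E'
from h import *
s=readout.read_state();print(s['ee_pos'],s['eef_rot'],fixrot(s))
im=snap('wrist','w3'); blobs('w3',im)
E
```

```text
[ 0.44905805 -0.24564693  0.05446658] [7.07235848e-01 7.06971929e-01 3.28577779e-04 2.83531797e-03] [0.0035 0.0045 0.0004]
red [255 241  23  30 525] [ 0.4414 -0.2438  0.026 ]
brass [ 237  216   61   60 2290] [ 0.4413 -0.2438  0.01  ]
brass [147 291  25  65 838] [ 0.3745 -0.2953  0.01  ]
brass [391 291  25  65 831] [ 0.5235 -0.2956  0.01  ]
brass [ 160  368  400   26 8228] [ 0.5077 -0.3396  0.01  ]
```

Request:
apply_moves(deltas=[{"translation": [-0.0077,0.0014,-0.005],"turn": [0.0035,0.0045,0],"hand": 0.05},{"translation": [0,0,-0.01],"turn": [0,0,0],"hand": 0.05},{"translation": [0,0,0],"turn": [0,0,0],"hand": 0.05}])

```text
time: 1.9
ee_pos: [0.4445, -0.2448, 0.0439]
eef_rot: [0.707, 0.707, 0.002, 0.003]
ft_force: [-0.7, 0.5, -1.0]
width: 0.0501
```

Request:
apply_moves(deltas=[{"translation": [-0.004,0.001,-0.013],"turn": [0.002,0.004,0],"hand": 0.05},{"translation": [-0.001,0,-0.005],"turn": [0,0,0],"hand": 0.05},{"translation": [0,0,0],"turn": [0,0,0],"hand": 0.05}])

```text
time: 2.2
ee_pos: [0.4396, -0.2438, 0.0252]
eef_rot: [0.707, 0.707, 0.001, 0.002]
ft_force: [0.1, -0.4, -0.7]
width: 0.0499
```

Request:
apply_moves(deltas=[{"translation": [0.0018,0,0.0005],"turn": [0,0,0],"hand": 0.0},{"translation": [0,0,0],"turn": [0,0,0],"hand": 0.0},{"translation": [0,0,0],"turn": [0,0,0],"hand": 0.0},{"translation": [0,0,0],"turn": [0,0,0],"hand": 0.0}], newtons=12)

```text
time: 2.6
ee_pos: [0.4418, -0.2439, 0.0259]
eef_rot: [0.707, 0.707, 0.001, 0.002]
ft_force: [-0.1, 0.0, -0.3]
width: 0.0258
```

Request:
apply_moves(deltas=[{"translation": [0,0,0],"turn": [0,0,0],"hand": 0.0},{"translation": [0,0,0],"turn": [0,0,0],"hand": 0.0},{"translation": [0,0,0],"turn": [0,0,0],"hand": 0.0},{"translation": [0,0,0.02],"turn": [0,0,0],"hand": 0.0}])

```text
time: 3.0
ee_pos: [0.4403, -0.2432, 0.0444]
eef_rot: [0.707, 0.707, 0.0, -0.0]
ft_force: [0.1, 0.1, -0.2]
width: 0.0112
```

Run:
```python
from h import *
s=readout.read_state();print(s['ee_pos'],s['width'],fixrot(s),s['ft_force'])
im=snap('wrist','w4'); blobs('w4',im)
```

```text
[ 0.44029551 -0.24318482  0.04436033] 0.011200384874930344 [-0.0008  0.0006 -0.0011] [ 0.08977767  0.07742214 -0.22801972]
red [268 267  27  36 798] [ 0.4399 -0.2523  0.026 ]
brass [ 255  238   52   35 1031] [ 0.4398 -0.2419  0.01  ]
brass [234 291  12  65 502] [ 0.4158 -0.2858  0.01  ]
brass [317 290  12  66 518] [ 0.4643 -0.2857  0.01  ]
brass [268 297  27   9 117] [ 0.4402 -0.2721  0.01  ]
brass [  67  368  400   27 8644] [ 0.4398 -0.3275  0.01  ]
```

Request:
apply_moves(deltas=[{"translation": [0,0,0.05],"turn": [0,0,0],"hand": 0.0},{"translation": [0,0,0.05],"turn": [0,0,0],"hand": 0.0},{"translation": [0.02,0.01,0.05],"turn": [0,0,0],"hand": 0.0},{"translation": [0.03,0.04,0.05],"turn": [0,0,0],"hand": 0.0},{"translation": [0.03,0.05,0.04],"turn": [0,0,0],"hand": 0.0}])

```text
time: 3.55
ee_pos: [0.4988, -0.1731, 0.2582]
eef_rot: [0.711, 0.703, -0.0, 0.0]
ft_force: [0.8, -0.3, -1.1]
width: 0.0116
```

Request:
apply_moves(deltas=[{"translation": [0.02,0.04,0.03],"turn": [0,0,0],"hand": 0.0},{"translation": [0.01,0.03,0.02],"turn": [0,0,0],"hand": 0.0},{"translation": [0,0.01,0],"turn": [0,0,0],"hand": 0.0},{"translation": [0,0,0],"turn": [0,0,0],"hand": 0.0}])

```text
time: 3.95
ee_pos: [0.5312, -0.0884, 0.3111]
eef_rot: [0.708, 0.706, 0.003, 0.003]
ft_force: [-1.1, -1.7, -1.6]
width: 0.0114
```

Run:
```python
from h import *
s=readout.read_state();print(s['ee_pos'],s['width'],fixrot(s),s['joint_vel'].round(2))
im=snap('wrist','w5'); 
print(proj('w5',[.546,.0195,.2]),proj('w5',s['ee_pos']))
```

```text
[ 0.53115108 -0.08843155  0.31110119] 0.01138970260197585 [-0.      0.0087  0.0034] [-0.01 -0.    0.01 -0.02  0.    0.    0.01]
[302.8  50.5] [281.8 286.5]
```

View pics/w5.png

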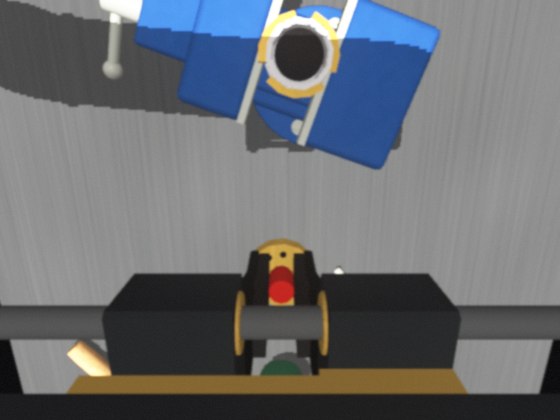

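Wrist view: the strainer is held upright by the knob at (281,285). The mouth is at about (299,54), seen almost from above. I'll fit its rim.

```bash
cat >> h.py <<'E'
def lsqcirc(P):
    A=np.c_[2*P,np.ones(len(P))]; s=np.linalg.lstsq(A,(P**2).sum(1),rcond=None)[0]; return s[:2].round(4),np.sqrt(s[2]+s[0]**2+s[1]**2).round(4)
E
python3 - <<'E'
from h import *
im=cv2.imread('pics/w5.png').astype(float); h=cv2.cvtColor(im.astype(np.uint8),cv2.COLOR_BGR2HSV).astype(float)
c=np.array([299.,53.]); I=[];O=[];R=[]
ss=np.arange(10,48,.25)
for a in np.radians(np.arange(0,360,4)):
    q=c+ss[:,None]*[np.cos(a),np.sin(a)]; 
    f=lambda X:cv2.remap(X.astype(np.float32),q[:,0].astype(np.float32)[None],q[:,1].astype(np.float32)[None],1)[0]
    v=f(h[...,2]);sat=f(h[...,1]);hu=f(h[...,0])
    i=np.argmax(v>110); I.append(q[i])
    o=i+np.argmax(sat[i:]>70); O.append(q[o]); 
    b=(hu>14)&(hu<34)&(sat>70); R.append((b.sum()*.25,ss[o]))
for n,L,z in(('in',I,.2),('out',O,.2),('out196',O,.196)):
    P=np.array([onz('w5',*p,z)[:2] for p in L]); ct,r=lsqcirc(P); d=np.abs(np.hypot(*(P-ct).T)-r)<.001
    print(n,lsqcirc(P[d]),d.sum())
    if n=='out196':
        an=np.degrees(np.arctan2(*(P-ct).T[::-1]))%360
        for k in np.argsort(an): print(int(an[k]),R[k][0],end=' | ')
E
```

```text
in (array([0.5437, 0.0174]), np.float64(0.0162)) 90
out (array([0.5436, 0.0177]), np.float64(0.022)) 73
out196 (array([0.5439, 0.0181]), np.float64(0.0224)) 69
1 6.5 | 5 6.0 | 9 5.75 | 12 6.25 | 16 7.0 | 20 7.5 | 24 6.75 | 28 6.0 | 32 6.5 | 36 5.25 | 39 4.25 | 43 5.75 | 48 6.25 | 51 6.0 | 56 6.0 | 60 6.25 | 64 6.0 | 68 6.0 | 72 0.0 | 76 0.0 | 81 0.0 | 85 0.0 | 89 0.0 | 93 0.0 | 97 2.75 | 101 7.0 | 106 7.0 | 110 6.5 | 114 6.5 | 118 7.5 | 122 6.25 | 126 4.5 | 129 4.25 | 133 4.5 | 137 5.25 | 141 5.75 | 145 6.75 | 148 6.75 | 152 7.25 | 156 6.75 | 159 7.25 | 163 8.25 | 167 8.75 | 170 8.5 | 174 8.0 | 178 8.25 | 181 8.0 | 185 8.0 | 189 7.25 | 192 0.0 | 196 0.0 | 200 0.0 | 204 0.0 | 208 0.0 | 212 0.0 | 216 6.0 | 220 7.5 | 224 8.0 | 228 8.0 | 232 8.25 | 236 8.75 | 241 8.25 | 245 7.75 | 249 7.75 | 254 8.25 | 258 9.0 | 263 8.75 | 267 8.0 | 272 7.5 | 276 7.25 | 280 7.5 | 285 8.5 | 289 8.75 | 294 8.5 | 298 8.25 | 302 8.0 | 306 7.5 | 310 0.0 | 314 0.0 | 319 0.0 | 323 0.0 | 327 0.0 | 330 0.0 | 335 5.5 | 338 6.0 | 342 5.5 | 346 6.0 | 350 6.25 | 354 6.5 | 357 7.0 |
```

Request:
apply_moves(deltas=[{"translation": [0.013,0.035,-0.015],"turn": [0,0.0087,0.0034],"hand": 0.0},{"translation": [0.003,0.025,-0.01],"turn": [0,0,0],"hand": 0.0},{"translation": [0,0,0],"turn": [0,0,0],"hand": 0.0},{"translation": [0,0,0],"turn": [0,0,0],"hand": 0.0}])

```text
time: 4.4
ee_pos: [0.545, -0.0365, 0.2816]
eef_rot: [0.711, 0.703, -0.003, -0.001]
ft_force: [0.5, 0.1, -0.7]
width: 0.0114
```

```bash
cat >> h.py <<'E'
def rim(f,im,zs=.2,g=(.5447,.0185)):
    h=cv2.cvtColor(im,cv2.COLOR_RGB2HSV).astype(float)
    c=proj(f,[*g,zs]); I=[];O=[]; o,_=ray(f,0,0); k=20/(.022*370/(o[2]-zs)) 
    ss=np.arange(8,30,.2)/k
    for a in np.radians(np.arange(0,360,4)):
        q=(c+ss[:,None]*[np.cos(a),np.sin(a)]).astype(np.float32)
        F=lambda X:cv2.remap(X.astype(np.float32),q[:,0][None],q[:,1][None],1)[0]
        v=F(h[...,2]);sat=F(h[...,1])
        i=np.argmax(v>110); I.append(q[i]); O.append(q[i+np.argmax(sat[i:]>70)])
    for n,L in(('in',I),('out',O)):
        P=np.array([onz(f,*p,zs)[:2] for p in L]); ct=np.median(P,0);r=np.median(np.hypot(*(P-ct).T))
        for _ in range(5):
            d=np.abs(np.hypot(*(P-ct).T)-r)<.0015
            if d.sum()>5: ct,r=lsqcirc(P[d])
        print(n,ct,r,d.sum())
E
python3 - <<'E'
from h import *
s=readout.read_state();print(s['ee_pos'],s['width'],fixrot(s),s['joint_vel'].round(2))
im=snap('wrist','w6'); print(proj('w6',[.5447,.0185,.2])); rim('w6',im); rim('w5',cv2.imread('pics/w5.png')[:,:,::-1].copy());rim('w0',cv2.imread('pics/w0.png')[:,:,::-1].copy())
E
```

```text
[ 0.54504721 -0.03648377  0.28155623] 0.011411821384638973 [ 0.0032 -0.0051  0.012 ] [-0.    0.01 -0.    0.02 -0.   -0.01 -0.  ]
[280.8 139. ]
in [0.5438 0.0181] 0.0161 90
out [0.5439 0.0178] 0.0219 80
in [0.5437 0.0174] 0.0162 90
out [0.5436 0.0178] 0.022 78
in [0.546  0.0195] 0.0164 90
out [0.5456 0.0188] 0.0222 74
```

View pics/w6.png

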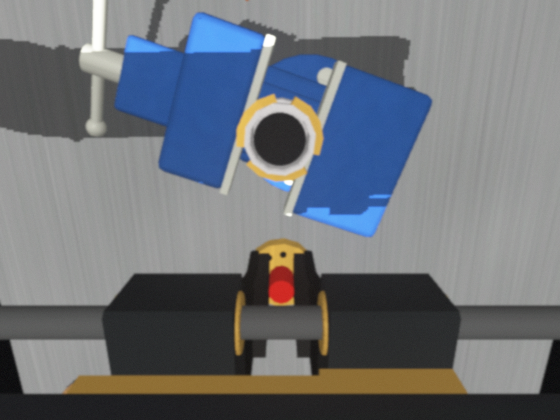

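The mouth is at (280,139) in this view, which puts it at (0.544,0.018). I'm moving the disc over it.

Request:
apply_moves(deltas=[{"translation": [0,0.035,0],"turn": [0.0032,-0.0051,0.012],"hand": 0.0},{"translation": [0,0.017,-0.01],"turn": [0,0,0],"hand": 0.0},{"translation": [0,0.003,-0.01],"turn": [0,0,0],"hand": 0.0},{"translation": [0,0,0],"turn": [0,0,0],"hand": 0.0}])

```text
time: 4.85
ee_pos: [0.5447, 0.0113, 0.2609]
eef_rot: [0.711, 0.703, -0.001, 0.001]
ft_force: [0.1, -0.7, -0.2]
width: 0.0114
```

Run:
```python
from h import *
s=readout.read_state();print(s['ee_pos'],fixrot(s),s['ft_force'],s['torque'])
```

```text
[0.54471383 0.01127685 0.26093044] [0.0022 0.0006 0.0112] [ 0.08666208 -0.68940371 -0.19697952] [-0.0107707  -0.00433337  0.02123014]
```

Request:
apply_moves(deltas=[{"translation": [-0.0005,0.0068,-0.012],"turn": [0.002,0,0.011],"hand": 0.0},{"translation": [0,0,-0.008],"turn": [0,0,0],"hand": 0.0},{"translation": [0,0,-0.004],"turn": [0,0,0],"hand": 0.0},{"translation": [0,0,0],"turn": [0,0,0],"hand": 0.0}])

```text
time: 5.25
ee_pos: [0.5442, 0.014, 0.235]
eef_rot: [0.709, 0.705, -0.0, 0.001]
ft_force: [-1.4, -0.9, -0.3]
width: 0.0115
```

Run:
```python
from h import *
s=readout.read_state();print(s['ee_pos'],fixrot(s),s['ft_force'],s['torque'])
```

```text
[0.54421704 0.01399292 0.23499056] [0.0014 0.0005 0.0046] [-1.42269361 -0.85750481 -0.29665986] [ 0.03692419  0.02198486 -0.01152125]
```

Request:
apply_moves(deltas=[{"translation": [0,0.005,0],"turn": [0,0,0.005],"hand": 0.0},{"translation": [0,0.001,-0.002],"turn": [0,0,0],"hand": 0.0},{"translation": [0,0,0],"turn": [0,0,0],"hand": 0.0}])

```text
time: 5.55
ee_pos: [0.5445, 0.02, 0.2333]
eef_rot: [0.707, 0.707, -0.0, 0.001]
ft_force: [0.7, 1.1, -0.9]
width: 0.0117
```

Request:
apply_moves(deltas=[{"translation": [-0.0003,-0.0018,-0.003],"turn": [0,0,0],"hand": 0.0},{"translation": [0,0,-0.002],"turn": [0,0,0],"hand": 0.0},{"translation": [0,0,-0.0015],"turn": [0,0,0],"hand": 0.0}])

```text
time: 5.85
ee_pos: [0.5445, 0.0182, 0.2269]
eef_rot: [0.707, 0.707, 0.0, 0.001]
ft_force: [0.2, -0.8, -0.5]
width: 0.0115
```

Request:
apply_moves(deltas=[{"translation": [0,0,-0.002],"turn": [0,0,0],"hand": 0.0},{"translation": [0,0,-0.002],"turn": [0,0,0],"hand": 0.0},{"translation": [0,0,-0.001],"turn": [0,0,0],"hand": 0.0}])

```text
time: 6.15
ee_pos: [0.5449, 0.0191, 0.2227]
eef_rot: [0.707, 0.707, 0.001, 0.001]
ft_force: [-2.1, 1.0, 5.2]
width: 0.0111
```

Request:
apply_moves(deltas=[{"translation": [-0.0008,-0.0006,0],"turn": [0,0,0],"hand": 0.0},{"translation": [0,0,-0.001],"turn": [0,0,0],"hand": 0.0},{"translation": [0,0,0],"turn": [0,0,0],"hand": 0.0}])

```text
time: 6.45
ee_pos: [0.5446, 0.0194, 0.2226]
eef_rot: [0.706, 0.708, 0.002, 0.002]
ft_force: [-1.0, 0.1, 1.8]
width: 0.0114
```

Request:
apply_moves(deltas=[{"translation": [0,0,0],"turn": [0,0,0],"hand": 0.03},{"translation": [0,0,0],"turn": [0,0,0],"hand": 0.04},{"translation": [0,0,0.02],"turn": [0,0,0],"hand": 0.05},{"translation": [0,-0.01,0.05],"turn": [0,0,0],"hand": 0.087},{"translation": [0,-0.03,0.04],"turn": [0,0,0],"hand": 0.087}])

```text
time: 6.95
ee_pos: [0.5409, -0.0187, 0.3281]
eef_rot: [0.704, 0.71, -0.003, -0.003]
ft_force: [0.8, -0.7, 1.1]
width: 0.0435
```

Request:
apply_moves(deltas=[{"translation": [0,-0.02,0.0],"turn": [0,0,0],"hand": 0.087},{"translation": [0,0,0],"turn": [0,0,0],"hand": 0.087},{"translation": [0,0,0],"turn": [0,0,0],"hand": 0.087}])

```text
time: 7.25
ee_pos: [0.5423, -0.0436, 0.3335]
eef_rot: [0.707, 0.708, -0.001, 0.001]
ft_force: [0.3, 0.7, -0.6]
width: 0.0674
```

Run:
```python
from h import *
s=readout.read_state();print(s['ee_pos'],fixrot(s),s['ft_force'])
im=snap('wrist','w7'); blobs('w7',im,.2213,.2053)
sd=snap('side','d1'); sc=snap('scene','s1')
u=proj('w7',[.544,.018,.2]).astype(int); print(u); r=60
c=lambda i,u,r:cv2.resize(i[max(u[1]-r,0):u[1]+r,max(u[0]-r,0):u[0]+r],(390,390),interpolation=cv2.INTER_CUBIC)
us=proj('d1',[.544,.018,.2]).astype(int)
cv2.imwrite('pics/c3.png',np.hstack([c(im,u,r),c(sd,us,30)])[:,:,::-1])
```

```text
[ 0.54228927 -0.04355925  0.33353859] [ 0.0017  0.0001 -0.0016] [ 0.27090305  0.6991065  -0.57853649]
red [277 117  15  16 197] [0.5439 0.0175 0.2213]
brass [ 248   85   72   72 2875] [0.5444 0.0178 0.2053]
brass [109 291  29  64 906] [ 0.4033 -0.1515  0.2053]
brass [425 291  29  64 908] [ 0.6808 -0.1508  0.2053]
brass [ 203  369  357   25 7243] [ 0.6464 -0.2142  0.2053]
[284 121]
```

View pics/c3.png

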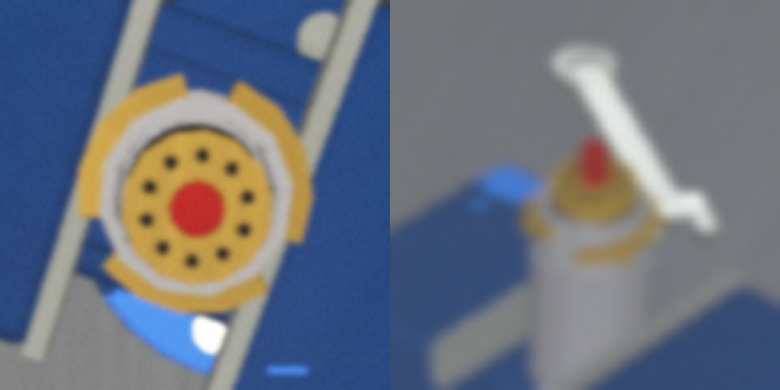

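Wrist crop: the brass disc sits inside the grey rim with its ten holes and the red knob at its centre. Side crop: the knob is upright and the disc stands slightly above the rim, so it is seated. Now on to the ring.

Request:
apply_moves(deltas=[{"translation": [0.01,0.05,0],"turn": [0,0,0],"hand": 0.087},{"translation": [0.01,0.05,0],"turn": [0,0,0],"hand": 0.087},{"translation": [0.01,0.05,0],"turn": [0,0,0],"hand": 0.087},{"translation": [0.01,0.05,0],"turn": [0,0,0],"hand": 0.087},{"translation": [0.01,0.05,-0.03],"turn": [0,0,0],"hand": 0.087}])

```text
time: 7.9
ee_pos: [0.5882, 0.1951, 0.3085]
eef_rot: [0.709, 0.705, -0.001, 0.0]
ft_force: [-0.2, 0.4, 0.2]
width: 0.0868
```

Request:
apply_moves(deltas=[{"translation": [0.01,0.05,-0.04],"turn": [0,0,0],"hand": 0.087},{"translation": [0.005,0.03,-0.05],"turn": [0,0,0],"hand": 0.087},{"translation": [0,0,-0.03],"turn": [0,0,0],"hand": 0.087},{"translation": [0,0,0],"turn": [0,0,0],"hand": 0.087},{"translation": [0,0,0],"turn": [0,0,0],"hand": 0.087}])

```text
time: 8.4
ee_pos: [0.5927, 0.271, 0.1971]
eef_rot: [0.703, 0.711, -0.004, -0.004]
ft_force: [0.0, 1.0, 0.4]
width: 0.0872
```

```bash
cat >> h.py <<'E'
def ringfind(f,im,g,z=.023):
    h=cv2.cvtColor(im,cv2.COLOR_RGB2HSV); u=proj(f,[*g,z])
    m=((h[...,2]>140)&(h[...,1]<60)|((h[...,0]>20)&(h[...,0]<40)&(h[...,2]>150))).astype(np.uint8)
    m=cv2.morphologyEx(m,cv2.MORPH_CLOSE,np.ones((5,5)))
    N,L,S,C=cv2.connectedComponentsWithStats(m)
    i=min([k for k in range(1,N) if S[k,4]>800],key=lambda k:np.hypot(*(C[k]-u))); print(S[i],C[i])
    cs,_=cv2.findContours((L==i).astype(np.uint8),cv2.RETR_EXTERNAL,cv2.CHAIN_APPROX_NONE);c=max(cs,key=cv2.contourArea)[:,0]
    P=np.array([onz(f,*p,z)[:2] for p in c],dtype=np.float32); hull=cv2.convexHull(P)
    M=cv2.moments(P); ce=np.array([M['m10'],M['m01']])/M['m00']; print('centre',ce.round(4),'area',M['m00'],'(exp .00377)')
    y=((h[...,0]>20)&(h[...,0]<35)&(h[...,1]>100)&(h[...,2]>150)&(cv2.drawContours(np.zeros(m.shape,np.uint8),[c],-1,1,-1)>0)).astype(np.uint8)
    N,L,S,C=cv2.connectedComponentsWithStats(y)
    D=[]
    for k in range(1,N):
        if S[k,4]>3: p=onz(f,*C[k],z)[:2]; D.append(p); print('dot',S[k,4],C[k].round(1),p,np.degrees(np.arctan2(*(p-ce)[::-1])).round(1),np.hypot(*(p-ce)).round(4))
    an=np.arctan2(*(P-ce).T[::-1]);r=np.hypot(*(P-ce).T); print('hex corner angle mod60',np.degrees(np.angle((r**8*np.exp(6j*an)).sum())/6).round(1))
    if D: print('dotmean',np.mean(D,0))
    return ce
E
python3 - <<'E'
from h import *
s=readout.read_state();print(s['ee_pos'],fixrot(s),s['joint_positions'].round(2),s['joint_vel'].round(2))
im=snap('wrist','w8'); ringfind('w8',im,(.605,.264))
E
```

```text
[0.592703   0.27100773 0.19713971] [-0.     -0.0118 -0.012 ] [-0.32  0.43 -0.24  1.42  0.1   1.32 -0.55] [-0.    0.02  0.    0.02  0.01 -0.01 -0.  ]
[ 189  158  150  148 7295] [274.5979438  233.21877999]
centre [0.5831 0.2255] area 0.0068914550564112 (exp .00377)
dot 34 [275.6 177.9] [0.5853 0.2811] 87.7 0.0557
dot 32 [324.3 191. ] [0.6289 0.2698] 44.1 0.0637
dot 17 [287.9 223.5] [0.597  0.2384] 42.9 0.019
dot 1035 [216.8 285.9] [0.5291 0.1729] -135.8 0.0754
hex corner angle mod60 -15.9
dotmean [0.585075 0.24055 ]
```

View pics/w8.png

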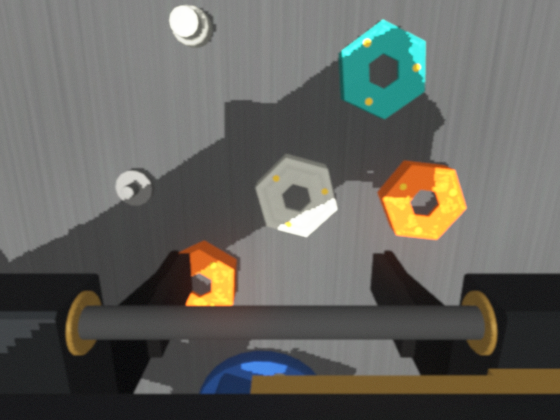

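Wrist view: the steel ring is at (296,196), partly shadowed. Its dots are at (276,178), (324,191) and (288,224), so the centre is about (0.6037,0.263) with lugs at 15° mod 120. Orange and turquoise rings lie around it, and the blank and socket are at left.

Plan: grip at yaw −45°, turn +67° to the gaps at 82°, then screw −50°.

Request:
apply_moves(deltas=[{"translation": [0.006,-0.005,-0.01],"turn": [0,0,-0.149],"hand": 0.087},{"translation": [0.005,-0.003,-0.01],"turn": [0,0,-0.149],"hand": 0.087},{"translation": [0,0,-0.01],"turn": [0,0,-0.149],"hand": 0.087},{"translation": [0,0,0],"turn": [0,0,-0.149],"hand": 0.087},{"translation": [0,0,0],"turn": [0,0,-0.149],"hand": 0.087}])

```text
time: 8.95
ee_pos: [0.609, 0.2603, 0.178]
eef_rot: [0.916, 0.402, 0.004, -0.003]
ft_force: [-0.6, 0.1, 0.5]
width: 0.0873
```

Request:
apply_moves(deltas=[{"translation": [0,0,0],"turn": [0,0,-0.05],"hand": 0.087},{"translation": [0,0,0],"turn": [0,0,0],"hand": 0.087}])

```text
time: 9.15
ee_pos: [0.6109, 0.2595, 0.1829]
eef_rot: [0.927, 0.375, 0.007, -0.003]
ft_force: [-0.5, -0.9, -0.3]
width: 0.0869
```

```bash
cat >> h.py <<'E'
def dots(f,im,g,z=.023):
    h=cv2.cvtColor(im,cv2.COLOR_RGB2HSV)
    y=((h[...,0]>18)&(h[...,0]<38)&(h[...,1]>90)&(h[...,2]>110)).astype(np.uint8)
    N,L,S,C=cv2.connectedComponentsWithStats(y); D=[]
    for k in range(1,N):
        p=onz(f,*C[k],z)[:2]; r=np.hypot(*(p-g))
        if 3<S[k,4]<400 and .015<r<.034: D.append(p); print('dot',S[k,4],C[k].round(1),p)
    D=np.array(D)
    if len(D)>=3:
        ce=D[:3].mean(0); a=np.degrees(np.arctan2(*(D-ce).T[::-1])); print('c',ce.round(4),'r',np.hypot(*(D-ce).T).round(4),'lug mod120',(a%120).round(1))
E
python3 - <<'E'
from h import *
s=readout.read_state();print(s['ee_pos'],fixrot(s,-np.pi/4),s['joint_positions'].round(2))
im=snap('wrist','w9'); dots('w9',im,(.6037,.2631)); print(proj('w9',[.6037,.2631,.023]))
E
```

```text
[0.61094757 0.25951808 0.1829047 ] [-0.0104  0.0112  0.0173] [-0.4   0.44 -0.1   1.43  0.04  1.26 -1.3 ]
dot 42 [287.6 172.4] [0.629  0.2696]
dot 40 [242.9 199.2] [0.5856 0.2808]
dot 38 [288.6 223.1] [0.5975 0.2374]
c [0.604  0.2626] r [0.0259 0.0259 0.026 ] lug mod120 [15.7 15.4 15.5]
[272.4 198.4]
```

Request:
apply_moves(deltas=[{"translation": [-0.006,0.003,-0.04],"turn": [-0.01,0.011,0.026],"hand": 0.087},{"translation": [0,0,-0.035],"turn": [0,0,0],"hand": 0.087},{"translation": [0,0,-0.01],"turn": [0,0,0],"hand": 0.087},{"translation": [0,0,0],"turn": [0,0,0],"hand": 0.087}])

```text
time: 9.6
ee_pos: [0.6081, 0.2624, 0.1026]
eef_rot: [0.921, 0.39, 0.005, -0.0]
ft_force: [0.4, -0.2, 0.1]
width: 0.0868
```

Run:
```python
from h import *
s=readout.read_state();print(s['ee_pos'],fixrot(s,np.radians(-44.5)))
im=snap('wrist','w10'); dots('w10',im,(.604,.2626))
```

```text
[0.6080857  0.26242747 0.10255592] [-0.0044  0.009  -0.0075]
dot 72 [296.9 196.5] [0.6291 0.2696]
dot 65 [236.4 229.4] [0.5856 0.2809]
dot 61 [295.3 261.4] [0.5975 0.2376]
c [0.6041 0.2627] r [0.026  0.0259 0.0259] lug mod120 [15.4 15.4 15.3]
```

Request:
apply_moves(deltas=[{"translation": [-0.005,0.0003,-0.025],"turn": [-0.004,0.009,-0.006],"hand": 0.087},{"translation": [0,0,-0.018],"turn": [0,0,0],"hand": 0.087},{"translation": [0,0,0],"turn": [0,0,0],"hand": 0.087}])

```text
time: 9.95
ee_pos: [0.6072, 0.2638, 0.0666]
eef_rot: [0.922, 0.387, 0.005, -0.0]
ft_force: [-1.9, -0.9, 0.0]
width: 0.087
```

Run:
```python
from h import *
s=readout.read_state();print(s['ee_pos'],fixrot(s,np.radians(-44.5)))
```

```text
[0.60718336 0.26383675 0.06659231] [-0.0046  0.0092 -0.0011]
```

Request:
apply_moves(deltas=[{"translation": [-0.005,-0.0015,-0.012],"turn": [-0.006,0.011,0],"hand": 0.087},{"translation": [-0.002,0,-0.012],"turn": [-0.002,0.003,0],"hand": 0.087},{"translation": [0,0,-0.01],"turn": [0,0,0],"hand": 0.087},{"translation": [0,0,0],"turn": [0,0,0],"hand": 0.087}])

```text
time: 10.35
ee_pos: [0.6021, 0.2632, 0.0352]
eef_rot: [0.922, 0.387, -0.0, 0.0]
ft_force: [-0.5, 0.5, -0.1]
width: 0.0869
```

Run:
```python
from h import *
s=readout.read_state();print(s['ee_pos'],fixrot(s,np.radians(-44.5)))
```

```text
[0.60211943 0.26319378 0.0352264 ] [ 0.0012 -0.0003 -0.0013]
```

Request:
apply_moves(deltas=[{"translation": [0.002,-0.0005,-0.01],"turn": [0,0,0],"hand": 0.087},{"translation": [0,0,-0.006],"turn": [0,0,0],"hand": 0.087},{"translation": [0,0,0],"turn": [0,0,0],"hand": 0.087}])

```text
time: 10.65
ee_pos: [0.6047, 0.2627, 0.0182]
eef_rot: [0.922, 0.387, -0.0, 0.001]
ft_force: [-0.6, -0.4, 0.1]
width: 0.0871
```

Request:
apply_moves(deltas=[{"translation": [-0.0005,0,0],"turn": [0,0,0],"hand": 0.05},{"translation": [0,0,0],"turn": [0,0,0],"hand": 0.05},{"translation": [0,0,0],"turn": [0,0,0],"hand": 0.05},{"translation": [0,0,0],"turn": [0,0,0],"hand": 0.05},{"translation": [0,0,0],"turn": [0,0,0],"hand": 0.05}], newtons=25)

```text
time: 11.15
ee_pos: [0.6044, 0.2628, 0.0187]
eef_rot: [0.922, 0.387, 0.0, 0.001]
ft_force: [-0.0, 0.4, -1.5]
width: 0.0658
```

Run:
```python
from h import *
s=readout.read_state();print(s['ee_pos'],fixrot(s,np.radians(-44.5)),s['width'],s['ft_force'],s['torque'])
im=snap('wrist','w11'); dots('w11',im,(.604,.2626))
```

```text
[0.60439979 0.26280847 0.01873655] [ 0.0008  0.0008 -0.0012] 0.06582444503054082 [-0.04268796  0.42675257 -1.4764863 ] [0.03169512 0.16608541 0.01072278]
dot 162 [312.  243.5] [0.629  0.2697]
dot 140 [221.  291.3] [0.5855 0.2809]
dot 21 [309.4 339.9] [0.596 0.236]
c [0.6035 0.2622] r [0.0266 0.026  0.0273] lug mod120 [16.4 13.9 14. ]
```

Ring gripped: width 65.8 mm, lug angle = yaw + 60°. Lifting it and carrying it over the mouth, turning to yaw 22°.

Request:
apply_moves(deltas=[{"translation": [0,0,0.03],"turn": [0,0,0],"hand": 0.05},{"translation": [0,0,0.05],"turn": [0,0,0],"hand": 0.05},{"translation": [0,0,0.05],"turn": [0,0,0.1],"hand": 0.05},{"translation": [0,0,0.05],"turn": [0,0,0.14],"hand": 0.05},{"translation": [0,0,0.05],"turn": [0,0,0.14],"hand": 0.05}])

```text
time: 11.7
ee_pos: [0.5977, 0.2596, 0.2446]
eef_rot: [0.829, 0.559, -0.008, 0.003]
ft_force: [0.8, 1.0, -1.8]
width: 0.0655
```

Request:
apply_moves(deltas=[{"translation": [0,0,0.04],"turn": [0,0,0.14],"hand": 0.05},{"translation": [-0.01,-0.02,0.02],"turn": [0,0,0.14],"hand": 0.05},{"translation": [-0.01,-0.03,0.01],"turn": [0,0,0.14],"hand": 0.05},{"translation": [-0.01,-0.03,0],"turn": [0,0,0.14],"hand": 0.05},{"translation": [-0.01,-0.03,0],"turn": [0,0,0.14],"hand": 0.05}])

```text
time: 12.2
ee_pos: [0.5572, 0.1526, 0.3265]
eef_rot: [0.572, 0.82, -0.0, 0.006]
ft_force: [0.2, -0.4, -2.0]
width: 0.0657
```

Run:
```python
from h import *
s=readout.read_state();print(s['ee_pos'],fixrot(s,np.radians(22)),s['width'],s['ft_force'])
```

```text
[0.55718132 0.15259055 0.32646706] [0.0068 0.0098 0.0311] 0.06571023989667216 [ 0.17041461 -0.43360802 -1.98015737]
```

Request:
apply_moves(deltas=[{"translation": [-0.004,-0.04,0],"turn": [0.007,0.01,0.03],"hand": 0.05},{"translation": [-0.004,-0.035,0],"turn": [0,0,0],"hand": 0.05},{"translation": [-0.003,-0.03,-0.01],"turn": [0,0,0],"hand": 0.05},{"translation": [0,-0.018,-0.01],"turn": [0,0,0],"hand": 0.05},{"translation": [0,0,0],"turn": [0,0,0],"hand": 0.05}])

```text
time: 12.7
ee_pos: [0.5434, 0.0197, 0.3076]
eef_rot: [0.559, 0.829, 0.0, 0.001]
ft_force: [-0.5, -0.1, -1.7]
width: 0.0662
```

Run:
```python
from h import *
s=readout.read_state();print(s['ee_pos'],fixrot(s,np.radians(22)),s['width'],s['ft_force'],s['joint_positions'].round(2))
```

```text
[0.54342376 0.01965502 0.30762652] [ 0.0009  0.0024 -0.    ] 0.06616026865226884 [-0.49859672 -0.08056864 -1.69289533] [ 0.01  0.13 -0.14  1.56  0.02  1.45  0.25]
```

Request:
apply_moves(deltas=[{"translation": [0.001,-0.0018,-0.03],"turn": [0.001,0.002,0],"hand": 0.05},{"translation": [0,0,-0.02],"turn": [0,0,0],"hand": 0.05},{"translation": [0,0,-0.008],"turn": [0,0,0],"hand": 0.05},{"translation": [0,0,0],"turn": [0,0,0],"hand": 0.05}])

```text
time: 13.1
ee_pos: [0.5448, 0.0208, 0.2499]
eef_rot: [0.559, 0.83, 0.001, 0.001]
ft_force: [0.3, 0.2, -0.8]
width: 0.0659
```

Run:
```python
from h import *
s=readout.read_state();print(s['ee_pos'],fixrot(s,np.radians(22)),s['ft_force'])
```

```text
[0.54480593 0.02084686 0.24992607] [-0.0016  0.003  -0.0017] [ 0.25319135  0.16821564 -0.84048065]
```

Request:
apply_moves(deltas=[{"translation": [-0.0006,-0.003,-0.008],"turn": [-0.001,0.003,0],"hand": 0.05},{"translation": [0,0,-0.007],"turn": [0,0,0],"hand": 0.05},{"translation": [0,0,-0.005],"turn": [0,0,0],"hand": 0.05},{"translation": [0,0,0],"turn": [0,0,0],"hand": 0.05}])

```text
time: 13.5
ee_pos: [0.5453, 0.0193, 0.2309]
eef_rot: [0.558, 0.83, 0.001, 0.001]
ft_force: [0.2, -0.0, -2.0]
width: 0.0657
```

Run:
```python
from h import *
s=readout.read_state();print(s['ee_pos'],fixrot(s,np.radians(22)),s['ft_force'])
```

```text
[0.54527779 0.01926764 0.23093379] [-0.0011  0.0029 -0.0037] [ 0.2194188  -0.01658508 -2.02546285]
```

Request:
apply_moves(deltas=[{"translation": [-0.0013,-0.0013,-0.003],"turn": [-0.001,0.003,0],"hand": 0.05},{"translation": [-0.0003,-0.0002,-0.003],"turn": [0,0,0],"hand": 0.05},{"translation": [0,0,-0.002],"turn": [0,0,0],"hand": 0.05}])

```text
time: 13.8
ee_pos: [0.5439, 0.0177, 0.2232]
eef_rot: [0.558, 0.83, 0.0, 0.0]
ft_force: [0.8, -0.4, -1.5]
width: 0.0656
```

Request:
apply_moves(deltas=[{"translation": [0,0,-0.001],"turn": [0,0,0],"hand": 0.05}])

```text
time: 13.9
ee_pos: [0.5439, 0.0177, 0.222]
eef_rot: [0.558, 0.83, 0.0, 0.0]
ft_force: [0.1, -0.5, -1.3]
width: 0.0657
```

Request:
apply_moves(deltas=[{"translation": [0.0002,0.0003,-0.003],"turn": [0,0,0],"hand": 0.05},{"translation": [0,0,-0.003],"turn": [0,0,0],"hand": 0.05},{"translation": [0,0,-0.002],"turn": [0,0,0],"hand": 0.05}])

```text
time: 14.2
ee_pos: [0.5443, 0.018, 0.2136]
eef_rot: [0.558, 0.83, 0.0, 0.001]
ft_force: [0.3, -0.0, -0.7]
width: 0.0658
```

Request:
apply_moves(deltas=[{"translation": [0,0,-0.0015],"turn": [0,0,0],"hand": 0.05},{"translation": [0,0,-0.0015],"turn": [0,0,0],"hand": 0.05}])

```text
time: 14.4
ee_pos: [0.5442, 0.018, 0.2102]
eef_rot: [0.558, 0.83, 0.0, 0.0]
ft_force: [0.2, 0.2, -1.8]
width: 0.0657
```

Request:
apply_moves(deltas=[{"translation": [0,0,-0.0015],"turn": [0,0,0],"hand": 0.05},{"translation": [0,0,-0.0015],"turn": [0,0,0],"hand": 0.05}])

```text
time: 14.6
ee_pos: [0.5443, 0.0181, 0.207]
eef_rot: [0.558, 0.83, 0.0, 0.0]
ft_force: [0.5, -0.4, -1.4]
width: 0.0657
```

Request:
apply_moves(deltas=[{"translation": [0,0,-0.0012],"turn": [0,0,0],"hand": 0.05},{"translation": [0,0,-0.001],"turn": [0,0,0],"hand": 0.05}])

```text
time: 14.8
ee_pos: [0.5444, 0.0181, 0.205]
eef_rot: [0.558, 0.83, 0.001, 0.001]
ft_force: [-1.6, -0.1, 1.2]
width: 0.0656
```

Request:
apply_moves(deltas=[{"translation": [0,0,-0.0015],"turn": [0,0,0],"hand": 0.05}])

```text
time: 14.9
ee_pos: [0.5444, 0.0182, 0.2038]
eef_rot: [0.558, 0.83, 0.001, 0.001]
ft_force: [-2.9, -0.2, 4.1]
width: 0.0656
```

The lugs have dropped through the gaps, with contact on the disc at about z 0.2055 and the spring now felt. I'll press a bit more and test the turn.

Request:
apply_moves(deltas=[{"translation": [-0.0004,0,-0.0012],"turn": [0,0,0],"hand": 0.05},{"translation": [0,0,-0.0005],"turn": [0,0,-0.05],"hand": 0.05}])

```text
time: 15.1
ee_pos: [0.5447, 0.0182, 0.203]
eef_rot: [0.578, 0.816, 0.001, 0.002]
ft_force: [-0.1, 0.2, 4.0]
width: 0.0656
```

```bash
cat > st.py <<'E'
from h import *
s=readout.read_state()
R=Ro.from_quat(s['eef_rot'])*Ro.from_quat([.5**.5,.5**.5,0,0]).inv(); y=R.as_rotvec()[2]
print(s['time'],s['ee_pos'].round(4),'yaw',np.degrees(y).round(1),'lev',fixrot(s,y),s['ft_force'].round(1),s['torque'].round(3),s['width'].round(4))
E
python3 st.py
```

```text
Traceback (most recent call last):
  File "st.py", line 4, in <module>
    print(s['time'],s['ee_pos'].round(4),'yaw',np.degrees(y).round(1),'lev',fixrot(s,y),s['ft_force'].round(1),s['torque'].round(3),s['width'].round(4))
                                                                                                                                    ^^^^^^^^^^^^^^^^
AttributeError: 'float' object has no attribute 'round'
```

Request:
apply_moves(deltas=[{"translation": [-0.0004,0,-0.0008],"turn": [0,0,-0.06],"hand": 0.05},{"translation": [0,0,-0.0006],"turn": [0,0,-0.06],"hand": 0.05}])

```text
time: 15.3
ee_pos: [0.5453, 0.0181, 0.2028]
eef_rot: [0.628, 0.778, 0.002, 0.003]
ft_force: [-0.8, -0.3, 5.0]
width: 0.0655
```

```bash
sed -i "s/s\['width'\].round(4)/s['width']/" st.py; python3 st.py
```

```text
15.3 [0.5453 0.0181 0.2028] yaw 12.2 lev [ 0.0004  0.0073 -0.    ] [-0.8 -0.3  5. ] [-0.197  0.31   0.003] 0.06552893496080862
```

Past the ridge edge with no blocking torque, so the lugs are engaged. I'll keep turning.

Request:
apply_moves(deltas=[{"translation": [-0.0008,0,-0.0006],"turn": [0,0.005,-0.09],"hand": 0.05},{"translation": [-0.0003,0,-0.0006],"turn": [0,0.003,-0.09],"hand": 0.05}])

```text
time: 15.5
ee_pos: [0.5453, 0.0179, 0.2029]
eef_rot: [0.698, 0.716, 0.001, 0.001]
ft_force: [-0.7, -0.3, 3.4]
width: 0.0657
```

```bash
python3 st.py
```

```text
15.5 [0.5453 0.0179 0.2029] yaw 1.5 lev [ 0.0011  0.0026 -0.    ] [-0.7 -0.3  3.4] [-0.023  0.114  0.013] 0.06570303489244754
```

Request:
apply_moves(deltas=[{"translation": [-0.0006,0,-0.0008],"turn": [0,0.002,-0.09],"hand": 0.05},{"translation": [-0.0003,0,-0.0008],"turn": [0,0,-0.09],"hand": 0.05}])

```text
time: 15.7
ee_pos: [0.5454, 0.018, 0.2022]
eef_rot: [0.762, 0.648, 0.001, 0.001]
ft_force: [-0.8, -0.1, 3.3]
width: 0.0657
```

```bash
python3 st.py
```

```text
15.7 [0.5454 0.018  0.2022] yaw -9.2 lev [0.0011 0.003  0.    ] [-0.8 -0.1  3.3] [-0.122  0.253  0.102] 0.06568066647461976
```

Request:
apply_moves(deltas=[{"translation": [-0.0005,0,-0.0008],"turn": [0,0.002,-0.08],"hand": 0.05},{"translation": [-0.0002,0,-0.0008],"turn": [0,0,-0.08],"hand": 0.05}])

```text
time: 15.9
ee_pos: [0.5455, 0.018, 0.2016]
eef_rot: [0.813, 0.582, 0.001, 0.002]
ft_force: [-0.3, 0.0, 3.8]
width: 0.0655
```

```bash
python3 st.py
```

```text
15.9 [0.5455 0.018  0.2016] yaw -18.8 lev [0.0015 0.0034 0.    ] [-0.3  0.   3.8] [-0.063  0.375  0.092] 0.06554573563891253
```

Request:
apply_moves(deltas=[{"translation": [-0.0006,0,-0.0007],"turn": [0,0.003,-0.06],"hand": 0.05},{"translation": [0,0,-0.0005],"turn": [0,0,-0.04],"hand": 0.05}])

```text
time: 16.1
ee_pos: [0.5455, 0.0179, 0.2013]
eef_rot: [0.843, 0.538, 0.0, 0.001]
ft_force: [-1.9, -0.3, 3.8]
width: 0.0658
```

```bash
python3 st.py
```

```text
16.1 [0.5455 0.0179 0.2013] yaw -24.9 lev [0.0018 0.0022 0.    ] [-1.9 -0.3  3.8] [-0.07   0.693  0.139] 0.06578195499780605
```

Request:
apply_moves(deltas=[{"translation": [0,0,-0.0004],"turn": [0,0,-0.035],"hand": 0.05},{"translation": [0,0,-0.0003],"turn": [0,0,-0.03],"hand": 0.05}])

```text
time: 16.3
ee_pos: [0.5452, 0.0176, 0.2012]
eef_rot: [0.86, 0.51, 0.0, 0.002]
ft_force: [-3.7, -1.2, 4.4]
width: 0.0658
```

```bash
python3 st.py
```

```text
16.3 [0.5452 0.0176 0.2012] yaw -28.7 lev [0.0027 0.0018 0.    ] [-3.7 -1.2  4.4] [-0.123  0.777  0.704] 0.0658284515189606
```

Torque rises sharply: the stop has been reached. I'll relax at once.

Request:
apply_moves(deltas=[{"translation": [0,0,0],"turn": [0,0,0.008],"hand": 0.05}])

```text
time: 16.4
ee_pos: [0.5452, 0.0176, 0.2012]
eef_rot: [0.858, 0.513, 0.0, 0.002]
ft_force: [-0.6, -0.2, 0.7]
width: 0.0658
```

```bash
python3 st.py
```

```text
16.4 [0.5452 0.0176 0.2012] yaw -28.3 lev [0.0029 0.002  0.    ] [-0.6 -0.2  0.7] [-0.059  0.153  0.173] 0.06580962491388333
```

Request:
apply_moves(deltas=[{"translation": [0,0,0],"turn": [0,0,-0.012],"hand": 0.05}])

```text
time: 16.5
ee_pos: [0.5452, 0.0176, 0.2012]
eef_rot: [0.861, 0.509, 0.0, 0.002]
ft_force: [-1.6, -0.2, 1.7]
width: 0.0654
```

```bash
python3 st.py
```

```text
16.5 [0.5452 0.0176 0.2012] yaw -28.9 lev [0.0031 0.0019 0.    ] [-1.6 -0.2  1.7] [-0.181  0.488  0.692] 0.06544417628632967
```

Tight at the stop. Relaxing, then letting go and rising.

Request:
apply_moves(deltas=[{"translation": [0,0,0],"turn": [0,0,0.007],"hand": 0.05},{"translation": [0,0,0],"turn": [0,0,0],"hand": 0.087},{"translation": [0,0,0],"turn": [0,0,0],"hand": 0.087},{"translation": [0,0,0],"turn": [0,0,0],"hand": 0.087},{"translation": [0,0,0],"turn": [0,0,0],"hand": 0.087}])

```text
time: 17.0
ee_pos: [0.5455, 0.0176, 0.2007]
eef_rot: [0.859, 0.512, 0.0, 0.002]
ft_force: [-1.1, -0.1, -0.1]
width: 0.0846
```

Request:
apply_moves(deltas=[{"translation": [0,0,0.03],"turn": [0,0,0],"hand": 0.087},{"translation": [0,0,0.04],"turn": [0,0,0.1],"hand": 0.087},{"translation": [0,-0.02,0.05],"turn": [0,0,0.14],"hand": 0.087},{"translation": [0,-0.03,0.02],"turn": [0,0,0.14],"hand": 0.087},{"translation": [0,0,0],"turn": [0,0,0],"hand": 0.087}])

```text
time: 17.5
ee_pos: [0.5436, -0.0322, 0.3412]
eef_rot: [0.741, 0.672, -0.002, 0.003]
ft_force: [0.0, -0.4, -0.2]
width: 0.0871
```

```bash
python3 st.py
python3 - <<'E'
from h import *
im=snap('wrist','w12'); dots('w12',im,(.544,.018),.206)
sd=snap('side','d2'); blobs('w12',im,.2173,.2,20)
u=proj('w12',[.544,.018,.2]).astype(int); us=proj('d2',[.544,.018,.195]).astype(int)
c=lambda i,u,r:cv2.resize(i[max(u[1]-r,0):u[1]+r,max(u[0]-r,0):u[0]+r],(390,390),interpolation=cv2.INTER_CUBIC)
cv2.imwrite('pics/c4.png',np.hstack([c(im,u,70),c(sd,us,40)])[:,:,::-1])
E
```

```text
17.5 [ 0.5436 -0.0322  0.3412] yaw -5.6 lev [0.0062 0.0009 0.    ] [ 0.  -0.4 -0.2] [-0.019  0.029  0.007] 0.0870998032689717
dot 54 [303.8 114.6] [0.5665 0.0316]
dot 52 [243.7 123.3] [0.5216 0.0297]
dot 49 [280.9 170.2] [ 0.5456 -0.0082]
c [0.5446 0.0177] r [0.026  0.0259 0.0259] lug mod120 [32.4 32.4 32.3]
red [268 131  14  16 192] [0.5436 0.0176 0.2173]
brass [210   0  47  16 394] [0.5246 0.1095 0.2   ]
brass [300 111   8   8  54] [0.5668 0.0312 0.2   ]
brass [240 120   8   8  52] [0.521  0.0293 0.2   ]
brass [259 120  35  33 574] [0.5451 0.0184 0.2   ]
brass [277 167   8   8  49] [ 0.5455 -0.0094  0.2   ]
brass [  65  292   35   63 1061] [ 0.3499 -0.1315  0.2   ]
brass [ 463  292   35   63 1054] [ 0.7141 -0.1673  0.2   ]
brass [ 251  369  309   25 6087] [ 0.6528 -0.2286  0.2   ]
brass [133 387  13   8  60] [ 0.3873 -0.2117  0.2   ]
```

View pics/c4.png

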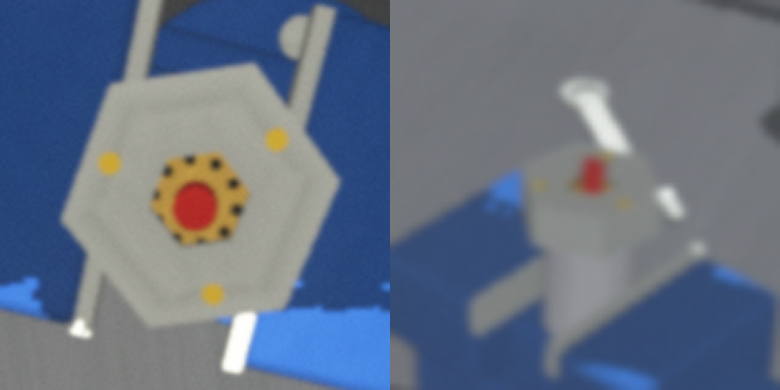

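Final crops: the ring is level, dots up, with the red knob through the hole. The lugs are at 32.4°, which is 50° clockwise of mid-gap, and they have not sprung back.

```bash
python3 -c "
from bench import order; print(order.close_job())"
```

```text
the job is handed in; nothing more can be done
None
```

The filter housing is reassembled, and I handed the job in at about 17.6 s of robot time. The strainer disc is in the mouth with its red knob up. The steel ring is over it, dots up, screwed clockwise to its stops and let go.

- **Thread start:** I saw the gaps at about 82° (mod 120°). I felt the lugs drop through there, meeting the disc at the expected height, then turned with light downward force.
- **Ring home:** The last picture shows the lugs at 32.4°, about 50° clockwise of mid-gap. By the gripper height, the ring's top is about 5.5 mm above the rim. After I let go, it was level and had not sprung back.
- **Torque at the stop:** The torque at the stop read about 0.70 N m, then 0.69 N m on a second nudge. Both are above the 0.6 at which the neck may slip round. I eased off at once each time. The 50° of turn, judged from the gap position seen earlier, suggests the neck slipped half a degree at most. The ridges are hidden under the ring now, so I could not check this directly.
- **Forces and other items:** The highest force I read was about 5 N, and I did not touch anything else on the bench.

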